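# Clip an instrument cover panel into its holding rack

## Robot

A 7-joint arm with a two-finger parallel gripper is mounted at the origin on a cart in front of the work surface, level with it; the furniture and walls round the work are solid. World frame = base frame: x ahead of the robot, y to its left, z up, the work surface at z = 0. Lengths are in m, angles in degrees, forces in N, time in s.
With the tool pointing down it reaches from about 0.4 to 0.85 m from the base axis. Payload 10.4 kg.
Tool frame: the origin (TCP) lies on the centre line of the jaws, within the pads' length; the fingertips stand 17 mm ahead of it and the grasp point (between the pads) lies 2 mm behind it; z points along the fingers, y is the line along which they close (so a half turn about z gives the same grasp; the last joint's range is limited). The gripper opens to 87 mm and grips with 3 to 60 N. Pads are 19 mm wide; open, the fingers measure 117 mm over their backs; the gripper's body (75 mm by 190 mm) begins 51 mm behind the grasp point.
Start: joints at [-68.904, 19.034, -3.707, 83.658, 1.238, 77.344, -5.071], TCP at [0.238, 0.578, 0.24] pointing down, gripper open.
Joint ranges: [-148.97, 148.97], [-28.65, 121.19], [-84.17, 76.75], [9.2, 138.47], [-72.65, 252.65], [3.7, 117.97], [-149.18, 149.18]. Speed limits (degrees/s): [127.2, 127.2, 159.86, 159.86, 180, 180, 180].

## Interface

Orientations are given as [roll, pitch, yaw] about the fixed x, y, z axes, in that order (R = Rz(yaw) Ry(pitch) Rx(roll)).
In Python, from plant import r gives the robot as it stands.
- The arm moves only by the tool apply_moves, never from a script. Its argument "series" is a list of rows, each an object with "delta_rot": the turn, a rotation vector about the tool's x, y, z in degrees, a list of three; "xyz": the shift along the tool's x, y, z in cm, a list of three; "grip": the finger opening in cm, from 0 to 8.7. In form: [{"delta_rot": [rx, ry, rz], "xyz": [dx, dy, dz], "grip": grip}, ...]. A call has 1 to 8 rows; each row shifts and turns the commanded pose from where the row before left it, along the tool's axes as they then stand; what a row does not reach is not made up. A row lasts 1/8 s, in which the tool goes at most 62.5 mm and 10.7 degrees, less where a joint would pass 70% of its speed; a pose out of reach is approached as far as the arm can. A call with a gripper value outside its range is refused whole. The fingers move at their own pace and stop on an object; "squeeze" is the grip in N (left out, the last holds). Time passes only in rows, so rows that do not move let the fingers close. It gives the time, the measured TCP pose, the force, the opening and the grip force at its end, in the units of the state.
- r.observe(): the state, without advancing time (a new reading comes with each control period).
- r.grab_frame(name): name is "scene" or "top" or "wrist"; returns a dict with "pixels" (400x640x3 uint8, red, green, blue), "fx", "fy", "cx", "cy" (pixels), "eye" and "rotation" of the camera in the world; the wrist camera has in their place "T_tool_cam" (4x4, takes a point from camera to tool coordinates, whose origin is the TCP and whose axes are the flange's). Camera axes: x right, y down, z forward; pixel columns grow to the right and rows downward; lengths in m; the calibration is good to about 2 mm. A picture is of the moment at which its call begins: read the wrist's pose just before it. There is no depth.
- r.close_job(): hands the job in; it is judged then, once.
The state is a dict: "clock": time; "joints": joint angles; "dq": joint speeds; "tau": joint torques, N m; "eef_pos": TCP position; "orientation": TCP orientation; "wrist_force": force on the tool from outside, world axes, zero at the start; "ft_torque": the same for the moment, N m; "opening": finger opening in m; "grasp_force": force on a finger pad.
Only numpy, scipy, OpenCV 4.12 (cv2) and the standard library are available. Lean on these libraries where they do the work, as an engineer would, in place of code of your own. Each camera call takes 0.05 s, during which the arm holds its last target. There are 200 camera calls.

## Task

The white instrument cover panel is leaning forward in the bottom trough of the panel rack. Without lifting it out, slide it along the trough until it is against the yellow end stop, and push its top back until both red spring clips have snapped down in front of it, so that it stands upright on its own; press gently and leave the cup and the bottle beside the rack where they are.

Things in the scene. Friction and masses are not known exactly. Their poses are not given: they have to be found in the camera images.
- rack: grey and aluminium panel rack fixed to the worktop, 135 (x) x 255 (y) x 175 mm high; origin on the worktop under the panel's home place (panel home: origin at rack x = 0, y = 0, upright); x away from the robot to the rack's back, y to the left along the trough, away from the yellow end stop, z up. Behind, a head bar with pads and clips, set in or out along x by up to 4 mm, not reported: feel it.
- trough_open_end (a point): end of the trough without a stop, at rack (0, 140, 14) mm, on the trough floor. Trough: 240 mm long along y, 11 mm wide at the 14 mm high floor, vertical back wall 32 mm high with its face at rack x = +5.5 mm, front wall sloping outwards with its rim 34 mm high; the wall's outside reaches x = -20 mm.
- end_stop (a point): on the face of the yellow end stop that the panel's end face must meet, at rack (0, -85, 40) mm; stop 14 mm thick, 62 mm high, face normal along rack y. Keep the arm clear of the tall beige analyser on the right (beyond world y = -0.28, from x = 0.47 on) and of the wall cabinets (above z = 0.58 from x = 0.63 on).
- index_tip (a point): tip of the yellow index blade, 14 mm wide (y), 128 to 140 mm high, at rack (-22, 0, 134) mm. The blade passes through the notch in the panel's top edge only when the panel is within 6 mm of rack y = 0; otherwise it blocks the panel.
- panel: loose, slippery white plastic cover panel, grey louvres on its front, 8 (x, thick) x 170 (y) x 130 mm (z, high), 0.2 to 0.45 kg; origin at the centre of its lower edge, x through it to the back. Notch 26 wide, 22 mm deep in the middle of the top edge. Starts with its lower edge in the trough, leaning about 22 degrees to the robot, 16 to 45 mm short of the stop. A few N on its end face slide it.
- panel_top_left (a point): point on the panel's top edge, mid-thickness, 60 mm from its middle at +y, away from the end stop; it comes under clip_left
- panel_top_right (a point): point on the panel's top edge, mid-thickness, 60 mm from its middle at -y, towards the end stop; it comes under clip_right
- clip_left (a joint): lift (m) of the red spring clip at rack y = +60 mm: 0 down at rest, at most 0.014. 20 mm wide, top 155 mm high (pins 175). Nose 138 mm high, 6 mm below the upright panel's top; its front slope (rack x = -23 to -9 mm +- 4) lets the panel lift it 6 mm when pushed back with 5 to 12 N a clip; it then drops in front of the panel, which has 2 mm play before a hard pad.
- clip_right (a joint): the same for the clip at rack y = -60 mm; each clip snaps by itself, so one may be in and the other not
- cup: loose specimen cup with yellow lid, 66 mm across, 70 mm high, beside the rack's end stop; origin under its centre
- stain: loose brown bottle with blue cap, 38 mm across, 70 mm high, beside the open end of the rack; origin under its centre
There are look-alikes about, which are no part of the job. What is meant by the panel is not orange, and is the larger of those in its own colour.

How it is judged:
By the outcome, as a careful person would: the job done as asked, in the order asked, and still so for the second after the job is handed in, with the robot touching nothing.
It also fails if it takes over 51 s, if anything falls off the work surface, if the arm or the gripper's body presses on something with over 40 N, if the wrist force passes 120 N, or if a joint passes its speed limit or range.

## Working session

There is one attempt and no reset: what is moved stays moved. The work goes in short steps, Python scripts to look and compute and a tool call to move; the robot and the scene stay as the last step left them, time stands still between calls to the robot, and variables do not carry over. Pictures are saved under pics/ and viewed, at most 10 in all, crops included, and the job is handed in when it is done.

Besides the shell and the picture viewer there is one more tool, called after ">>>" by a JSON object that holds its "method" and its "body". apply_moves: Moves the arm, as the interface text tells. Its arguments: {"type":"object","properties":{"series":{"type":"array"},"squeeze":{"type":"number"}},"required":["series"]}

```bash
mkdir -p pics; cat > h.py <<'E'
import numpy as np, cv2
from plant import r
def ray(f,u,v):
    d=np.array([(u-f['cx'])/f['fx'],(v-f['cy'])/f['fy'],1.]);R=np.array(f['rotation']);return np.array(f['eye']),R@d
def onz(f,u,v,z):
    e,d=ray(f,u,v);return e+d*(z-e[2])/d[2]
def proj(f,p):
    c=np.array(f['rotation']).T@(np.array(p)-np.array(f['eye']));return f['cx']+f['fx']*c[0]/c[2],f['cy']+f['fy']*c[1]/c[2]
def save(f,n): cv2.imwrite('pics/'+n+'.png',np.array(f['pixels'])[:,:,::-1])
E
python3 - <<'E'
from h import *
import pickle
for n in('scene','top'):
    f=r.grab_frame(n);save(f,n+'0');pickle.dump(f,open(n+'0.pkl','wb'));print(n,f['fx'],f['cx'],f['cy'],f['eye'],np.round(f['rotation'],3))
print(r.observe())
E
```

```text
scene 511.03519422566967 320.65767132157777 195.62564639627143 [-0.28597642 -0.62565057  0.93901275] [-124.983    1.055  -44.342]
top 379.87962842001735 322.34549674165663 198.27174245918607 [0.39215398 0.2417009  1.11370874] [-171.263    0.958  -88.601]
{'clock': 0.1, 'joints': array([-68.90508665,  19.06769307,  -3.70776366,  83.69935813,
         1.24021254,  77.34412951,  -5.07163189]), 'dq': array([ 0.09509901, -0.03949375,  0.00177088, -0.10510653, -0.04433494,
       -0.05965192, -0.00637793]), 'tau': array([ 1.35918890e-03, -6.24530554e+01,  2.45477166e-02, -3.90728939e+01,
       -6.15868717e-02,  3.63576401e-02,  8.54015116e-05]), 'eef_pos': array([0.23795474, 0.57758838, 0.23885603]), 'orientation': array([-1.79928955e+02,  5.52272536e-03,  1.57611581e+02]), 'wrist_force': array([-0.56315439, -0.23513081,  0.04997669]), 'ft_torque': array([0.00664938, 0.00909583, 0.06582266]), 'grasp_force': 0.0, 'opening': 0.08673669256963693}
```

View pics/scene0.png

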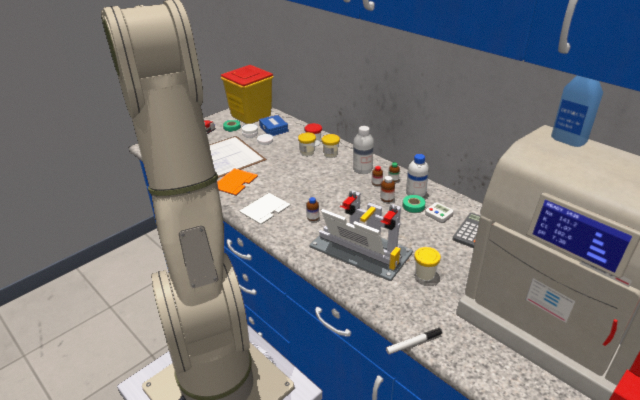

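View pics/top0.png

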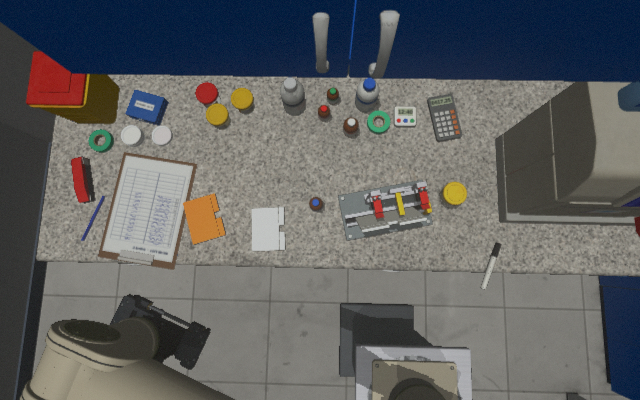

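The rack with the leaning white panel is at scene (362,235) and top (388,210). The candidates are:
- White panel in the rack at scene (350,230). It leans in the trough and fits the description.
- White plate lying flat at scene (265,208), top (267,229). It is outside the rack, so a decoy.
- Orange plate at scene (235,181). Wrong colour.

I'll confirm this in an enlarged crop.

```bash
cat >> h.py <<'E'
from scipy.spatial.transform import Rotation as Ro
_g=r.grab_frame
def grab(n):
    f=dict(_g(n))
    if 'rotation' in f: f['rotation']=Ro.from_euler('xyz',f['rotation'],degrees=True).as_matrix()
    return f
E
python3 - <<'E'
from h import *
import pickle
a=cv2.imread('pics/scene0.png')[180:290,300:450];b=cv2.imread('pics/top0.png')[165:255,325:475]
a=cv2.resize(a,None,fx=5.3,fy=5.3,interpolation=2)[:, :795];b=cv2.resize(b,None,fx=5.3,fy=5.3,interpolation=2)[:, :795]
cv2.imwrite('pics/cropA.png',a);cv2.imwrite('pics/cropB.png',b)
for n in('scene0','top0'):
    f=pickle.load(open(n+'.pkl','rb'));f['rotation']=Ro.from_euler('xyz',f['rotation'],degrees=True).as_matrix();pickle.dump(f,open(n+'.pkl','wb'))
    print(n,f['rotation'][:,2])
    p=np.array(f['pixels']);h=cv2.cvtColor(p,cv2.COLOR_RGB2HSV)
    for nm,lo,hi in(('red',(0,150,100),(6,255,255)),('yel',(20,150,120),(32,255,255)),('blue',(105,120,80),(125,255,255))):
        m=cv2.inRange(h,np.array(lo),np.array(hi));k,l,s,c=cv2.connectedComponentsWithStats(m)
        for i in range(1,k):
            if 8<s[i,4]<3000: print(nm,s[i],np.round(c[i],1))
E
```

```text
scene0 [ 0.56510338  0.59334823 -0.57323297]
red [221  65  52  21 579] [246.4  74.6]
red [204 121   7   7  32] [206.9 123.4]
red [305 123  17  11 131] [313.1 127.8]
red [375 166   6   5  23] [377.4 168.2]
red [382 189  11   3  13] [387.2 190.5]
red [341 195  16  14  95] [347.9 201.7]
red [381 210  16  14 108] [388.3 216.8]
red [603 319  14  27 118] [611.2 332.6]
red [610 352  30  48 761] [628.9 383.4]
yel [222  76  51  13  95] [250.4  82.8]
yel [227  93  16  10  60] [234.4  97.1]
yel [228  94  26  29 215] [242.1 109.2]
yel [299 133  17  11 152] [306.8 137.6]
yel [322 134  18  11 162] [330.6 139.1]
yel [361 207  14  15 101] [367.4 213.8]
yel [390 247  10  23 147] [394.1 257.1]
yel [415 247  26  20 404] [427.1 256.5]
blue [260 116  28  19 330] [273.5 125.4]
blue [414 154  11  10  90] [419.2 158.2]
blue [140 160   9  29  71] [144.1 173.5]
blue [409 175  18   6  54] [417.4 177.7]
blue [148 191   6  21  35] [150.7 200.1]
blue [309 197   6   6  28] [311.9 199.8]
top0 [ 0.15145277  0.02022217 -0.98825762]
red [  26   51   59   54 2250] [52.9 82.9]
red [195  82  23  21 351] [206.   92.4]
red [320 105   7   7  34] [323.3 107.9]
red [ 72 157  17  45 450] [ 78.8 180. ]
red [419 191  11  18 130] [423.9 199.6]
red [373 200  11  18 129] [377.8 208.3]
yel [73 74 17 34 88] [84.5 92.1]
yel [231  88  22  21 360] [241.3  97.8]
yel [206 103  22  22 368] [216.4 113.7]
yel [443 182  24  23 428] [454.5 192.9]
yel [396 192   9  23 114] [399.8 203.4]
yel [427 208   5   5  19] [428.9 210.2]
blue [349   0   8  60 150] [352.3  28.5]
blue [363  77  12  13 114] [369.   83.2]
blue [126  90  38  32 675] [144.4 105.8]
blue [404 119   3   3   9] [405. 120.]
blue [ 82 196  22  44 101] [ 92.7 217. ]
blue [312 199   7   7  34] [315.2 202.1]
```

View pics/cropA.png

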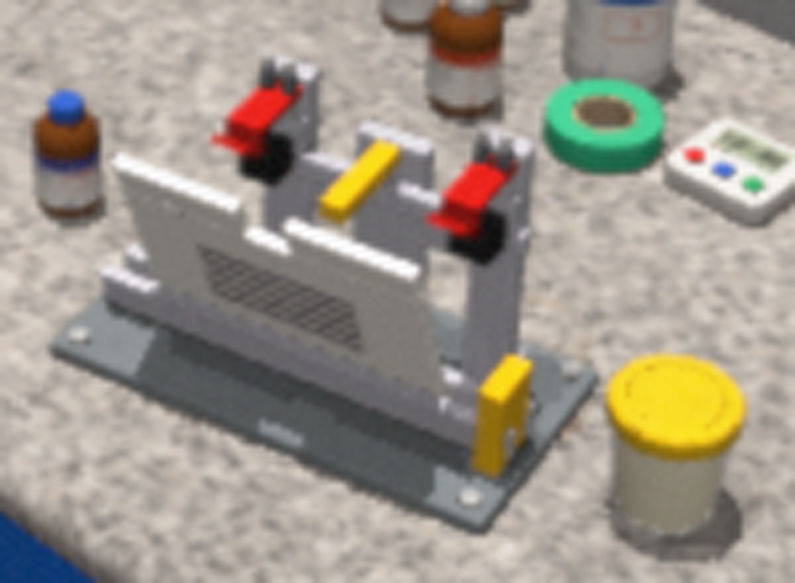

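View pics/cropB.png

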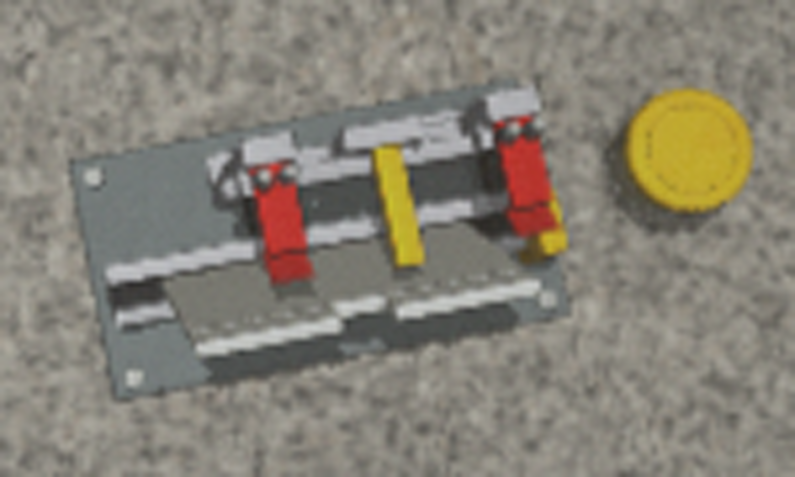

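The crops confirm it. The rack's white panel (louvres and a notch) leans towards the robot, with its right end short of the yellow stop. In scene the stop top is at about (395,250), and the index tip is at (362,220) scene and (402,215) top.

```bash
python3 - <<'E'
from h import *
import pickle
S=pickle.load(open('scene0.pkl','rb'));T=pickle.load(open('top0.pkl','rb'))
def tri(a,b):
    e1,d1=ray(S,*a);e2,d2=ray(T,*b);A=np.c_[d1,-d2];t=np.linalg.lstsq(A,e2-e1,rcond=None)[0]
    p,q=e1+t[0]*d1,e2+t[1]*d2;return (p+q)/2,np.linalg.norm(p-q)
sc=lambda x,y:(300+x/5.3-.4,180+y/5.3-.4)
tc=lambda x,y:(325+x/5.3-.4,165+y/5.3-.4)
P={}
for n,a,b in(('clipL',(347.9,201.7),(377.8,208.3)),('clipR',(388.3,216.8),(423.9,199.6)),('tip',sc(333,213),tc(412,265)),
 ('panTL',sc(117,158),tc(198,350)),('panTR',sc(418,275),tc(540,283)),('stoptop',sc(508,370),tc(553,240)),('bottle',(311.9,199.8),(315.2,202.1)),('cup',(427.1,254),(454.5,192.9))):
    p,e=tri(a,b);P[n]=p;print(n,np.round(p*1000),round(e*1000,1))
d=P['clipL']-P['clipR'];print('len',np.linalg.norm(d[:2]))
L,Rr=[onz(T,*c,.150) for c in((377.8,208.3),(423.9,199.6))];print('plane150',np.round(L*1000),np.round(Rr*1000),np.linalg.norm(L-Rr),np.degrees(np.arctan2(-(L-Rr)[0],(L-Rr)[1])))
# base plate corners
C=[onz(T,*tc(*c),.006) for c in((70,162),(117,398),(570,312),(530,85))];print(np.round(np.array(C)*1000))
c=np.array(C);u=(c[0]-c[3])[:2]+(c[1]-c[2])[:2];yaw=np.arctan2(-u[0],u[1]);print('sizes',np.linalg.norm(c[0]-c[1]),np.linalg.norm(c[1]-c[2]),'yaw',np.degrees(yaw))
for g in(yaw,np.arctan2(-(L-Rr)[0],(L-Rr)[1])):
    X=np.array([np.cos(g),np.sin(g)]);Y=np.array([-X[1],X[0]])
    tip=P['tip'][:2];O=tip+X*.022;print('O',O, 'rackcoords')
    for n in P:print(n,np.round([ (P[n][:2]-O)@X*1000,(P[n][:2]-O)@Y*1000,P[n][2]*1000]))
    print(np.round([[(q[:2]-O)@X*1000,(q[:2]-O)@Y*1000] for q in C]))
E
```

```text
clipL [518. 118. 152.] 4.1
clipR [543.   1. 151.] 3.3
tip [505.  53. 135.] 2.5
panTL [461. 157. 137.] 2.1
panTR [497.  -8. 135.] 1.2
stoptop [530. -35.  71.] 10.5
bottle [542. 282.  65.] 1.1
cup [ 576. -104.   70.] 3.5
len 0.11980265028670291
plane150 [517. 119. 150.] [542.   2. 150.] 0.12002694432596138 12.029290151323366
[[572. 219.   6.]
 [442. 191.   6.]
 [495. -57.   6.]
 [621. -37.   6.]]
sizes 0.13317479342304245 0.25302839207506767 yaw 11.448796973551113
O [0.52661103 0.05771435] rackcoords
clipL [  4.  61. 152.]
clipR [  5. -59. 151.]
tip [-22.  -0. 135.]
panTL [-45. 111. 137.]
panTR [-42. -58. 135.]
stoptop [-15. -91.  71.]
bottle [ 60. 217.  65.]
cup [  17. -168.   70.]
[[  77.  149.]
 [ -56.  147.]
 [ -54. -106.]
 [  74. -111.]]
O [0.52656568 0.05793258] rackcoords
clipL [  5.  61. 152.]
clipR [  4. -59. 151.]
tip [-22.  -0. 135.]
panTL [-43. 111. 137.]
panTR [-43. -58. 135.]
stoptop [-16. -91.  71.]
bottle [ 62. 216.  65.]
cup [  15. -169.   70.]
[[  78.  148.]
 [ -55.  148.]
 [ -55. -105.]
 [  73. -112.]]
```

>>> {"method": "apply_moves", "body": {"series": [{"delta_rot":[0,0,0],"xyz":[-4.0,-2.8,0],"grip":0},{"delta_rot":[0,0,0],"xyz":[-4.0,-2.8,0],"grip":0},{"delta_rot":[0,0,0],"xyz":[-4.0,-2.8,0],"grip":0},{"delta_rot":[0,0,0],"xyz":[-4.0,-2.8,0],"grip":0},{"delta_rot":[0,0,0],"xyz":[-4.0,-2.8,0],"grip":0},{"delta_rot":[0,0,0],"xyz":[-4.0,-2.8,0],"grip":0},{"delta_rot":[0,0,0],"xyz":[-4.0,-2.8,0],"grip":0},{"delta_rot":[0,0,0],"xyz":[-4.0,-2.8,0],"grip":0}]}}

```text
clock: 1.1
eef_pos: [0.4492, 0.2473, 0.2394]
orientation: [-180.0, -0.0, 157.6]
wrist_force: [0.2, 1.0, 0.2]
opening: 0.0151
grasp_force: 0.0
```

>>> {"method": "apply_moves", "body": {"series": [{"delta_rot":[0,0,9.3],"xyz":[0,0,0],"grip":0},{"delta_rot":[0,0,9.3],"xyz":[0,0,0],"grip":0},{"delta_rot":[0,0,9.3],"xyz":[0,0,0],"grip":0},{"delta_rot":[0,0,9.3],"xyz":[0,0,0],"grip":0},{"delta_rot":[0,0,9.3],"xyz":[0,0,0],"grip":0},{"delta_rot":[0,0,9.4],"xyz":[0,0,0],"grip":0},{"delta_rot":[0,0,0],"xyz":[0,0,0],"grip":0}]}}

```text
clock: 1.98
eef_pos: [0.4484, 0.2488, 0.2393]
orientation: [-180.0, 0.0, 101.8]
wrist_force: [-1.4, 0.7, 0.3]
opening: 0.0006
grasp_force: 0.0
```

```bash
cat >> h.py <<'E'
g=np.radians(11.7);RX=np.array([np.cos(g),np.sin(g),0]);RY=np.array([-RX[1],RX[0],0]);RO=np.array([.5265,.0579,0])
M=np.c_[RX,RY,[0,0,1]]
def st(target=None):
    s=r.observe();Rt=Ro.from_euler('xyz',s['orientation'],degrees=True).as_matrix();p=np.array(s['eef_pos'])
    q=M.T@(p-RO)*1000;print('t',round(s['clock'],2),'rack',np.round(q,1),'rpy',np.round(s['orientation'],1),'Frack',np.round(M.T@s['wrist_force'],1),'open',round(s['opening'],4),'j',np.round(s['joints']))
    print('tool axes in rack (cols)',np.round(M.T@Rt,3).tolist())
    if target is not None: print('tool cm',np.round(Rt.T@M@(np.array(target)-q)/10,2))
    return s
E
python3 -c "
from h import *
st([-15,152,150])"
```

```text
t 1.98 rack [-37.7 202.8 239.3] rpy [-180.     0.   101.8] Frack [-1.2  1.   0.3] open 0.0006 j [-46.   5.  13. 101.  -1.  74. -21.]
tool axes in rack (cols) [[-0.001, 1.0, -0.001], [1.0, 0.001, -0.0], [-0.0, -0.001, -1.0]]
tool cm [-5.08  2.27  8.93]
```

>>> {"method": "apply_moves", "body": {"series": [{"delta_rot":[0,0,0],"xyz":[-2.5,1.1,3],"grip":0},{"delta_rot":[0,0,0],"xyz":[-2.6,1.2,3],"grip":0},{"delta_rot":[0,-8.3,0],"xyz":[0,0,0],"grip":0},{"delta_rot":[0,-8.3,0],"xyz":[0,0,0],"grip":0},{"delta_rot":[0,-8.4,0],"xyz":[0,0,0],"grip":0},{"delta_rot":[0,0,0],"xyz":[0,0,0],"grip":0}]}}

```text
clock: 2.72
eef_pos: [0.4802, 0.2061, 0.1781]
orientation: [-179.7, 25.0, 102.3]
wrist_force: [-0.7, -0.4, -0.2]
opening: 0.0003
grasp_force: 0.0
```

```bash
python3 -c "
from h import *
st([-15,145,66])"
```

```text
t 2.73 rack [-15.3 154.5 178.1] rpy [-179.7   25.   102.3] Frack [-0.8 -0.3 -0.2] open 0.0003 j [-53.  16.  13. 100.  19.  78. -34.]
tool axes in rack (cols) [[-0.009, 1.0, -0.0], [0.906, 0.008, -0.423], [-0.423, -0.004, -0.906]]
tool cm [ 3.88  0.06 10.56]
```

Descend, then look with the scene camera before pushing.

>>> {"method": "apply_moves", "body": {"series": [{"delta_rot":[0,0,0],"xyz":[1.0,0,2.7],"grip":0},{"delta_rot":[0,0,0],"xyz":[1.0,0,2.6],"grip":0},{"delta_rot":[0,0,0],"xyz":[0.9,0,2.6],"grip":0},{"delta_rot":[0,0,0],"xyz":[0.9,0,2.6],"grip":0},{"delta_rot":[0,0,0],"xyz":[0,0,0],"grip":0}]}}

```text
clock: 3.35
eef_pos: [0.4831, 0.1918, 0.0674]
orientation: [-179.8, 25.0, 101.7]
wrist_force: [0.4, 0.1, -0.3]
opening: 0.0004
grasp_force: 0.0
```

```bash
python3 -c "
from h import *
st([-15,127,66])
a=grab('scene');b=grab('wrist');x=np.array(a['pixels'])[150:290,270:450,::-1]
x=cv2.resize(x,None,fx=3.5,fy=3.5,interpolation=2);cv2.imwrite('pics/s1.png',x)"
```

```text
t 3.35 rack [-15.4 139.9  67.4] rpy [-179.8   25.   101.7] Frack [ 0.4 -0.  -0.3] open 0.0004 j [-52.  23.  13. 106.  19.  65. -37.]
tool axes in rack (cols) [[-0.0, 1.0, -0.003], [0.907, -0.001, -0.422], [-0.422, -0.003, -0.907]]
tool cm [-1.11  0.04  0.67]
```

View pics/s1.png

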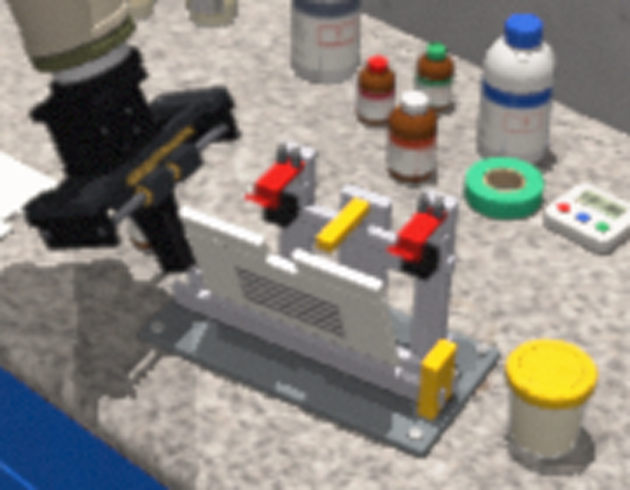

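The finger, at crop (180,265), is beside the panel's left end and above the trough walls. Next, slide along -y.

>>> {"method": "apply_moves", "body": {"series": [{"delta_rot":[0,0,0],"xyz":[-0.36,0,0.17],"grip":0},{"delta_rot":[0,0,0],"xyz":[-0.36,0,0.17],"grip":0},{"delta_rot":[0,0,0],"xyz":[-0.27,0,0.13],"grip":0},{"delta_rot":[0,0,0],"xyz":[-0.27,0,0.13],"grip":0},{"delta_rot":[0,0,0],"xyz":[-0.27,0,0.13],"grip":0},{"delta_rot":[0,0,0],"xyz":[-0.27,0,0.13],"grip":0},{"delta_rot":[0,0,0],"xyz":[-0.27,0,0.13],"grip":0}]}}

```text
clock: 4.32
eef_pos: [0.4882, 0.1718, 0.0682]
orientation: [180.0, 25.0, 101.7]
wrist_force: [-0.6, 3.4, 1.4]
opening: 0.0004
grasp_force: 1.7
```

>>> {"method": "apply_moves", "body": {"series": [{"delta_rot":[0,0,0],"xyz":[-0.18,0,0.085],"grip":0},{"delta_rot":[0,0,0],"xyz":[-0.18,0,0.085],"grip":0},{"delta_rot":[0,0,0],"xyz":[-0.18,0,0.085],"grip":0}]}}

```text
clock: 4.7
eef_pos: [0.4895, 0.1657, 0.0681]
orientation: [180.0, 25.0, 101.7]
wrist_force: [-0.8, 3.4, 1.6]
opening: 0.0003
grasp_force: 1.9
```

```bash
python3 -c "
from h import *
st([-15,101,66])"
```

```text
t 4.7 rack [-14.4 113.   68.1] rpy [180.   25.  101.7] Frack [-0.1  3.5  1.6] open 0.0003 j [-50.  22.  14. 107.  19.  64. -35.]
tool axes in rack (cols) [[-0.0, 1.0, 0.0], [0.906, 0.0, -0.422], [-0.422, 0.0, -0.906]]
tool cm [-1.   -0.06  0.7 ]
```

Sliding at about 3.5 N. Continue in small steps until it meets the stop.

>>> {"method": "apply_moves", "body": {"series": [{"delta_rot":[0,0,0],"xyz":[-0.18,0,0.085],"grip":0},{"delta_rot":[0,0,0],"xyz":[-0.18,0,0.085],"grip":0},{"delta_rot":[0,0,0],"xyz":[-0.18,0,0.085],"grip":0},{"delta_rot":[0,0,0],"xyz":[-0.09,0,0.042],"grip":0}]}}

```text
clock: 5.2
eef_pos: [0.4909, 0.1587, 0.0681]
orientation: [180.0, 25.0, 101.7]
wrist_force: [-1.0, 5.0, 1.8]
opening: 0.0005
grasp_force: 2.1
```

>>> {"method": "apply_moves", "body": {"series": [{"delta_rot":[0,0,0],"xyz":[-0.09,0,0.042],"grip":0},{"delta_rot":[0,0,0],"xyz":[-0.09,0,0.042],"grip":0}]}}

```text
clock: 5.45
eef_pos: [0.4913, 0.1569, 0.0681]
orientation: [180.0, 25.0, 101.7]
wrist_force: [-0.4, 4.5, 1.7]
opening: 0.0005
grasp_force: 2.2
```

>>> {"method": "apply_moves", "body": {"series": [{"delta_rot":[0,0,0],"xyz":[-0.09,0,0.042],"grip":0},{"delta_rot":[0,0,0],"xyz":[-0.09,0,0.042],"grip":0}]}}

```text
clock: 5.7
eef_pos: [0.4917, 0.1549, 0.0681]
orientation: [180.0, 25.0, 101.7]
wrist_force: [-1.0, 5.1, 1.6]
opening: 0.0005
grasp_force: 2.3
```

>>> {"method": "apply_moves", "body": {"series": [{"delta_rot":[0,0,0],"xyz":[-0.09,0,0.042],"grip":0},{"delta_rot":[0,0,0],"xyz":[-0.09,0,0.042],"grip":0}]}}

```text
clock: 5.95
eef_pos: [0.492, 0.1532, 0.0681]
orientation: [180.0, 25.0, 101.7]
wrist_force: [-2.4, 7.1, 2.4]
opening: 0.0004
grasp_force: 3.7
```

>>> {"method": "apply_moves", "body": {"series": [{"delta_rot":[0,0,0],"xyz":[-0.09,0,0.042],"grip":0},{"delta_rot":[0,0,0],"xyz":[-0.09,0,0.042],"grip":0}]}}

```text
clock: 6.2
eef_pos: [0.4922, 0.1529, 0.068]
orientation: [180.0, 24.8, 101.8]
wrist_force: [-4.4, 12.9, 4.3]
opening: 0.0005
grasp_force: 6.3
```

The panel is against the stop: the force rose to 13 N at TCP rack y ≈ 100, as predicted. Retreat and rise.

>>> {"method": "apply_moves", "body": {"series": [{"delta_rot":[0,0,0],"xyz":[0.7,0,-0.3],"grip":0},{"delta_rot":[0,0,0],"xyz":[1.8,0,-0.85],"grip":0},{"delta_rot":[0,0,0],"xyz":[-1.7,0,-3.6],"grip":0},{"delta_rot":[0,0,0],"xyz":[-2.1,0,-4.5],"grip":0},{"delta_rot":[0,0,0],"xyz":[-2.1,0,-4.5],"grip":0},{"delta_rot":[0,0,0],"xyz":[-2.1,0,-4.5],"grip":6.5},{"delta_rot":[0,0,0],"xyz":[0,0,0],"grip":6.5}]}}

```text
clock: 7.08
eef_pos: [0.488, 0.179, 0.2601]
orientation: [179.7, 24.8, 101.6]
wrist_force: [0.5, 0.3, -0.4]
opening: 0.0132
grasp_force: 0.0
```

```bash
python3 -c "
from h import *
st([-100,0,230])
a=grab('scene');x=np.array(a['pixels'])[150:290,270:450,::-1]
x=cv2.resize(x,None,fx=3.5,fy=3.5,interpolation=2);cv2.imwrite('pics/s2.png',x)"
```

```text
t 7.08 rack [-13.2 126.4 260.1] rpy [179.7  24.8 101.6] Frack [ 0.5  0.2 -0.4] open 0.0132 j [-52.  11.  15.  96.  20.  85. -30.]
tool axes in rack (cols) [[0.002, 1.0, 0.005], [0.907, 0.0, -0.42], [-0.42, 0.005, -0.907]]
tool cm [-10.23  -8.7    8.  ]
```

View pics/s2.png

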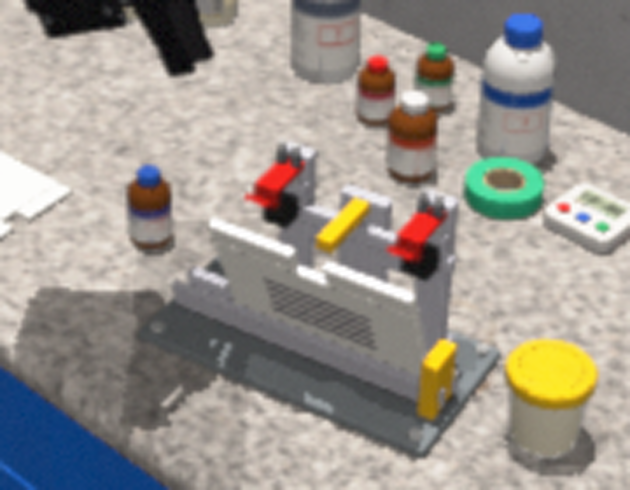

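The panel touches the stop, its notch at crop (310,270) is in line with the blade, and the cup and bottle are untouched. Reorient to push from the front.

>>> {"method": "apply_moves", "body": {"series": [{"delta_rot":[0,8.3,0],"xyz":[0,0,0],"grip":6.5},{"delta_rot":[0,8.3,0],"xyz":[0,0,0],"grip":6.5},{"delta_rot":[0,8.3,0],"xyz":[0,0,0],"grip":6.5},{"delta_rot":[0,0,0],"xyz":[-4.2,-2.9,0],"grip":6.5},{"delta_rot":[0,0,0],"xyz":[-4.2,-2.9,0],"grip":6.5},{"delta_rot":[0,0,0],"xyz":[-4.2,-2.9,0],"grip":6.5},{"delta_rot":[0,0,-9],"xyz":[0,0,0],"grip":6.5},{"delta_rot":[0,0,-9],"xyz":[0,0,0],"grip":6.5}]}}

```text
clock: 8.12
eef_pos: [0.4264, 0.0364, 0.2556]
orientation: [-179.8, 0.1, 119.9]
wrist_force: [-0.5, 0.5, 0.2]
opening: 0.0651
grasp_force: 0.0
```

>>> {"method": "apply_moves", "body": {"series": [{"delta_rot":[0,0,-10],"xyz":[0,0,0],"grip":6.5},{"delta_rot":[0,0,-10],"xyz":[0,0,0],"grip":6.5},{"delta_rot":[0,0,-10],"xyz":[0,0,0],"grip":6.5},{"delta_rot":[0,0,-10],"xyz":[0,0,0],"grip":6.5},{"delta_rot":[0,0,-10],"xyz":[0,0,0],"grip":6.5},{"delta_rot":[0,0,-10],"xyz":[0,0,0],"grip":6.5},{"delta_rot":[0,0,-10],"xyz":[0,0,0],"grip":6.5},{"delta_rot":[0,0,-2],"xyz":[0,0,0],"grip":6.5}]}}

```text
clock: 9.12
eef_pos: [0.4266, 0.037, 0.2557]
orientation: [-179.9, -0.1, -168.2]
wrist_force: [0.5, -0.1, -0.3]
opening: 0.065
grasp_force: 0.0
```

```bash
python3 -c "
from h import *
st([-105,0,210])"
```

```text
t 9.12 rack [-102.1   -0.3  255.7] rpy [-1.799e+02 -1.000e-01 -1.682e+02] Frack [ 0.5 -0.2 -0.3] open 0.065 j [-45. -10.  30. 111.   5.  77.  86.]
tool axes in rack (cols) [[-1.0, -0.001, -0.002], [-0.001, 1.0, -0.002], [0.002, -0.002, -1.0]]
tool cm [0.28 0.04 4.57]
```

>>> {"method": "apply_moves", "body": {"series": [{"delta_rot":[0,-9,0],"xyz":[0,0,0],"grip":6.5},{"delta_rot":[0,-9,0],"xyz":[0,0,0],"grip":6.5},{"delta_rot":[0,-9,0],"xyz":[0,0,0],"grip":6.5},{"delta_rot":[0,-9,0],"xyz":[0,0,0],"grip":6.5},{"delta_rot":[0,-9,0],"xyz":[0,0,0],"grip":6.5},{"delta_rot":[0,0,0],"xyz":[0,0,0],"grip":6.5}]}}

```text
clock: 9.88
eef_pos: [0.4263, 0.0445, 0.2603]
orientation: [177.7, 28.5, -168.3]
wrist_force: [0.5, 0.2, -0.4]
opening: 0.0649
grasp_force: 0.0
```

```bash
python3 -c "
from h import *
st([-84,0,124])"
```

```text
t 9.88 rack [-100.8    7.2  260.3] rpy [ 177.7   28.5 -168.3] Frack [ 0.5  0.1 -0.4] open 0.0649 j [ -9. -28.  -0. 130.  -5.  50.  95.]
tool axes in rack (cols) [[-0.879, -0.019, 0.476], [-0.0, 0.999, 0.04], [-0.477, 0.035, -0.878]]
tool cm [ 5.02 -1.23 12.74]
```

>>> {"method": "apply_moves", "body": {"series": [{"delta_rot":[0,0,0],"xyz":[0.9,-0.3,2.5],"grip":6.5},{"delta_rot":[0,0,0],"xyz":[0.9,-0.3,2.5],"grip":6.5},{"delta_rot":[0,0,0],"xyz":[0.9,-0.2,2.5],"grip":6.5},{"delta_rot":[0,0,0],"xyz":[0,0,0],"grip":6.5}]}}

```text
clock: 10.38
eef_pos: [0.4386, 0.0457, 0.1803]
orientation: [177.7, 28.3, -167.7]
wrist_force: [-0.1, -0.3, 0.0]
opening: 0.0651
grasp_force: 0.0
```

```bash
python3 -c "
from h import *
st([-78,0,132])"
```

```text
t 10.38 rack [-88.5   5.9 180.3] rpy [ 177.7   28.3 -167.7] Frack [-0.1 -0.3  0. ] open 0.0651 j [-10. -22.   1. 136.  -5.  38.  97.]
tool axes in rack (cols) [[-0.881, -0.029, 0.473], [-0.008, 0.999, 0.045], [-0.474, 0.036, -0.88]]
tool cm [ 1.36 -0.79  4.72]
```

>>> {"method": "apply_moves", "body": {"series": [{"delta_rot":[2.6,0,0.5],"xyz":[-1.8,-0.3,0.9],"grip":6.5},{"delta_rot":[0,0,0],"xyz":[0.7,-0.3,1.3],"grip":6.5},{"delta_rot":[0,0,0],"xyz":[0.7,0,1.3],"grip":6.5},{"delta_rot":[0,0,0],"xyz":[0.7,0,1.3],"grip":6.5},{"delta_rot":[0,0,0],"xyz":[0,0,0],"grip":6.5}]}}

```text
clock: 11.0
eef_pos: [0.4608, 0.0442, 0.1389]
orientation: [-180.0, 28.5, -168.3]
wrist_force: [0.2, 0.3, 0.9]
opening: 0.0648
grasp_force: 0.0
```

```bash
python3 -c "
from h import *
st([-68,0,132])"
```

```text
t 11.0 rack [-6.710e+01 -1.000e-01  1.389e+02] rpy [-180.    28.5 -168.3] Frack [0.2 0.3 0.9] open 0.0648 j [ -8. -15.  -2. 137.  -2.  30.  92.]
tool axes in rack (cols) [[-0.879, 0.001, 0.477], [0.0, 1.0, -0.001], [-0.477, -0.001, -0.879]]
tool cm [0.41 0.01 0.56]
```

>>> {"method": "apply_moves", "body": {"series": [{"delta_rot":[0,0,0],"xyz":[-0.23,0,0.21],"grip":6.5},{"delta_rot":[0,0,0],"xyz":[-0.23,0,0.21],"grip":6.5},{"delta_rot":[0,0,0],"xyz":[-0.23,0,0.21],"grip":6.5},{"delta_rot":[0,0,0],"xyz":[-0.23,0,0.21],"grip":6.5},{"delta_rot":[0,0,0],"xyz":[-0.23,0,0.21],"grip":6.5},{"delta_rot":[0,0,0],"xyz":[-0.23,0,0.21],"grip":6.5}]}}

```text
clock: 11.75
eef_pos: [0.479, 0.0471, 0.1343]
orientation: [-179.9, 28.6, -168.4]
wrist_force: [-1.3, -1.0, 0.2]
opening: 0.0649
grasp_force: 0.2
```

```bash
python3 -c "
from h import *
st([-20,0,133])"
```

```text
t 11.75 rack [-48.7  -1.  134.3] rpy [-179.9   28.6 -168.4] Frack [-1.5 -0.7  0.2] open 0.0649 j [ -8. -11.  -2. 135.  -2.  28.  92.]
tool axes in rack (cols) [[-0.878, 0.002, 0.479], [0.001, 1.0, -0.002], [-0.479, -0.001, -0.878]]
tool cm [-2.46  0.1   1.48]
```

>>> {"method": "apply_moves", "body": {"series": [{"delta_rot":[0,0,0],"xyz":[-0.26,0.02,0.15],"grip":6.5},{"delta_rot":[0,0,0],"xyz":[-0.26,0.02,0.15],"grip":6.5},{"delta_rot":[0,0,0],"xyz":[-0.26,0.02,0.15],"grip":6.5}]}}

```text
clock: 12.12
eef_pos: [0.4877, 0.0495, 0.1341]
orientation: [-179.9, 28.6, -168.4]
wrist_force: [-0.1, -0.8, -0.3]
opening: 0.0651
grasp_force: 0.1
```

>>> {"method": "apply_moves", "body": {"series": [{"delta_rot":[0,0,0],"xyz":[-0.18,0,0.1],"grip":6.5},{"delta_rot":[0,0,0],"xyz":[-0.18,0,0.1],"grip":6.5}]}}

```text
clock: 12.38
eef_pos: [0.4916, 0.0503, 0.134]
orientation: [-179.9, 28.6, -168.4]
wrist_force: [-3.1, -1.0, 1.0]
opening: 0.0647
grasp_force: 1.4
```

>>> {"method": "apply_moves", "body": {"series": [{"delta_rot":[0,0,0],"xyz":[-0.18,0,0.1],"grip":6.5},{"delta_rot":[0,0,0],"xyz":[-0.18,0,0.1],"grip":6.5}]}}

```text
clock: 12.62
eef_pos: [0.4937, 0.0507, 0.1324]
orientation: [-179.9, 28.3, -168.4]
wrist_force: [-14.0, -1.8, 4.5]
opening: 0.0652
grasp_force: 6.1
```

```bash
python3 -c "
from h import *
st([-20,0,132])
a=grab('scene');x=np.array(a['pixels'])[150:290,270:450,::-1]
x=cv2.resize(x,None,fx=3.5,fy=3.5,interpolation=2);cv2.imwrite('pics/s3.png',x)"
```

```text
t 12.62 rack [-33.6  -0.4 132.4] rpy [-179.9   28.3 -168.4] Frack [-14.1   1.    4.5] open 0.0652 j [ -8.  -9.  -2. 133.  -1.  28.  92.]
tool axes in rack (cols) [[-0.88, 0.002, 0.474], [0.001, 1.0, -0.002], [-0.474, -0.001, -0.88]]
tool cm [-1.18  0.04  0.68]
```

View pics/s3.png

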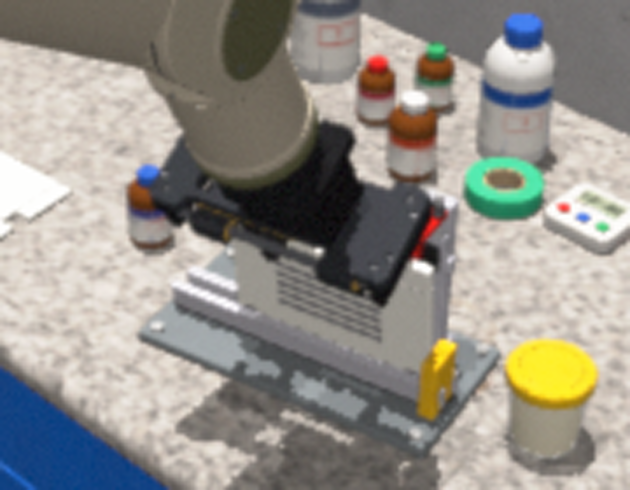

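The panel's top is on the clip slopes at 14 N, and the gripper body is clear of the clips. Continue at about 1 mm per row.

>>> {"method": "apply_moves", "body": {"series": [{"delta_rot":[0,0,0],"xyz":[-0.09,0,0.05],"grip":6.5},{"delta_rot":[0,0,0],"xyz":[-0.09,0,0.05],"grip":6.5},{"delta_rot":[0,0,0],"xyz":[-0.09,0,0.05],"grip":6.5}]}}

```text
clock: 13.05
eef_pos: [0.496, 0.0512, 0.1319]
orientation: [-179.9, 28.2, -168.4]
wrist_force: [-15.1, -3.2, 4.9]
opening: 0.0648
grasp_force: 7.6
```

>>> {"method": "apply_moves", "body": {"series": [{"delta_rot":[0,0,0],"xyz":[-0.09,0,0.05],"grip":6.5},{"delta_rot":[0,0,0],"xyz":[-0.09,0,0.05],"grip":6.5},{"delta_rot":[0,0,0],"xyz":[-0.09,0,0.05],"grip":6.5}]}}

```text
clock: 13.42
eef_pos: [0.4983, 0.0517, 0.1311]
orientation: [-179.9, 28.1, -168.4]
wrist_force: [-17.3, -2.9, 5.9]
opening: 0.0651
grasp_force: 10.3
```

>>> {"method": "apply_moves", "body": {"series": [{"delta_rot":[0,0,0],"xyz":[-0.09,0,0.05],"grip":6.5},{"delta_rot":[0,0,0],"xyz":[-0.09,0,0.05],"grip":6.5},{"delta_rot":[0,0,0],"xyz":[-0.09,0,0.05],"grip":6.5}]}}

```text
clock: 13.8
eef_pos: [0.5035, 0.0527, 0.1329]
orientation: [-179.9, 28.4, -168.4]
wrist_force: [-3.5, -1.0, -1.1]
opening: 0.0649
grasp_force: 2.2
```

>>> {"method": "apply_moves", "body": {"series": [{"delta_rot":[0,0,0],"xyz":[-0.09,0,0.04],"grip":6.5},{"delta_rot":[0,0,0],"xyz":[-0.09,0,0.04],"grip":6.5}]}}

```text
clock: 14.05
eef_pos: [0.5059, 0.0533, 0.1334]
orientation: [-179.9, 28.5, -168.4]
wrist_force: [-4.4, 0.0, -2.1]
opening: 0.0655
grasp_force: 2.3
```

>>> {"method": "apply_moves", "body": {"series": [{"delta_rot":[0,0,0],"xyz":[-0.09,0,0.04],"grip":6.5},{"delta_rot":[0,0,0],"xyz":[-0.09,0,0.04],"grip":6.5}]}}

```text
clock: 14.3
eef_pos: [0.5093, 0.054, 0.135]
orientation: [-179.9, 28.7, -168.4]
wrist_force: [-3.9, -0.8, -1.0]
opening: 0.065
grasp_force: 2.0
```

>>> {"method": "apply_moves", "body": {"series": [{"delta_rot":[0,0,0],"xyz":[-0.09,0,0.05],"grip":6.5},{"delta_rot":[0,0,0],"xyz":[-0.09,0,0.05],"grip":6.5}]}}

```text
clock: 14.55
eef_pos: [0.5101, 0.0541, 0.1342]
orientation: [-179.9, 28.5, -168.4]
wrist_force: [-14.9, -3.2, 8.2]
opening: 0.065
grasp_force: 7.9
```

>>> {"method": "apply_moves", "body": {"series": [{"delta_rot":[0,0,0],"xyz":[-0.09,0,0.05],"grip":6.5}]}}

```text
clock: 14.68
eef_pos: [0.5103, 0.0541, 0.1337]
orientation: [-179.9, 28.4, -168.4]
wrist_force: [-20.3, -3.8, 9.3]
opening: 0.065
grasp_force: 10.5
```

>>> {"method": "apply_moves", "body": {"series": [{"delta_rot":[0,0,0],"xyz":[-0.09,0,0.05],"grip":6.5}]}}

```text
clock: 14.8
eef_pos: [0.5105, 0.0542, 0.133]
orientation: [-179.9, 28.3, -168.4]
wrist_force: [-25.2, -4.9, 11.5]
opening: 0.065
grasp_force: 12.8
```

A hard stop has been reached (25 N). Back off and look at both clips.

>>> {"method": "apply_moves", "body": {"series": [{"delta_rot":[0,0,0],"xyz":[0.6,0,-0.35],"grip":6.5},{"delta_rot":[0,0,0],"xyz":[1.8,0,-1.0],"grip":6.5},{"delta_rot":[0,0,0],"xyz":[2.0,0,-1.1],"grip":6.5},{"delta_rot":[0,0,0],"xyz":[-1.5,0,-4.0],"grip":6.5},{"delta_rot":[0,0,0],"xyz":[-1.5,0,-4.0],"grip":6.5},{"delta_rot":[0,0,0],"xyz":[1.8,4.5,-1.0],"grip":6.5},{"delta_rot":[0,0,0],"xyz":[0,5.5,-1],"grip":6.5},{"delta_rot":[0,0,0],"xyz":[0,5.5,-1],"grip":6.5}]}}

```text
clock: 15.8
eef_pos: [0.3907, 0.1901, 0.2387]
orientation: [180.0, 28.8, -168.4]
wrist_force: [1.8, -0.5, 0.6]
opening: 0.0651
grasp_force: 0.0
```

```bash
python3 -c "
from h import *
s=st()
a=grab('scene');x=np.array(a['pixels'])[180:290,300:450,::-1]
b=grab('top');y=np.array(b['pixels'])[165:255,325:475,::-1]
x=cv2.resize(x,(545,400),interpolation=2)
y=cv2.resize(y,(330,198),interpolation=2)
x2=np.array(a['pixels'])[180:260,330:410,::-1];x2=cv2.resize(x2,(400,400),interpolation=2)
y2=cv2.resize(np.array(b['pixels'])[175:245,345:445,::-1],(400,280),interpolation=2)
o=np.zeros((400,800,3),np.uint8);o[:,:400]=x2;o[:280,400:]=y2;cv2.imwrite('pics/s4.png',o)"
```

```text
t 15.8 rack [-106.1  157.   238.7] rpy [ 180.    28.8 -168.4] Frack [ 1.6 -0.9  0.6] open 0.0651 j [ -8. -26. -26. 130.  -0.  47.  67.]
tool axes in rack (cols) [[-0.876, 0.002, 0.482], [0.002, 1.0, -0.001], [-0.482, 0.0, -0.876]]
```

View pics/s4.png

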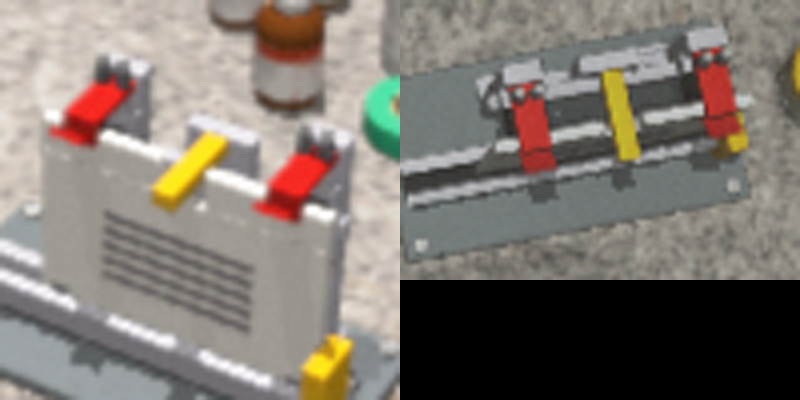

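The panel stands upright, with both red clips over its top edge, at crop (90,115) and (295,195). I'll check numerically that the clips are down and the panel is against the stop.

```bash
python3 -c "
from h import *
a=grab('scene');t=grab('top')
for f,B in((a,{'L':(347.9,201.7),'R':(388.3,216.8)}),(t,{'L':(377.8,208.3),'R':(423.9,199.6)})):
    h=cv2.cvtColor(np.array(f['pixels']),cv2.COLOR_RGB2HSV)
    for nm,lo,hi in(('red',(0,150,100),(6,255,255)),('yel',(20,150,120),(32,255,255)),('blue',(105,120,80),(125,255,255))):
        k,l,s,c=cv2.connectedComponentsWithStats(cv2.inRange(h,np.array(lo),np.array(hi)))
        for i in range(1,k):
            if 25<s[i,4]<800 and 300<c[i][0]<470 and 180<c[i][1]<270:print(nm,s[i],np.round(c[i],1))
for q in((45,113),(338,208)):
    p=onz(a,330+q[0]/5-.4,180+q[1]/5-.4,.144);print(np.round(M.T@(p-RO)*1000))
"
```

```text
red [340 196  17  13  98] [347.7 202.1]
red [381 211  15  13 104] [388.3 216.9]
yel [361 207  14  15  97] [367.3 213.8]
yel [390 247  10  23 149] [394.2 257.3]
yel [415 247  26  20 401] [427.1 256.5]
blue [310 197   5   6  27] [312.  199.8]
red [419 191  11  18 133] [423.9 199.6]
red [373 200  11  18 132] [377.9 208.4]
yel [443 182  24  23 429] [454.6 192.9]
yel [396 192   9  23 113] [399.8 203.5]
blue [312 199   7   7  34] [315.2 202.1]
[  0.  85. 144.]
[ 10. -83. 144.]
```

Both clips are back at their rest pixels, the panel spans y = +85 to about -84 (home), and the cup and bottle have not moved. Hand in.

```bash
python3 -c "
from h import *
print(r.close_job())"
```

```text
the job is handed in; nothing more can be done
None
```

The panel is against the yellow end stop and stands upright, both red clips are snapped down in front of it, the cup and bottle are where they were, and the job was handed in at about 16 s.

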